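# Load a brass knob blank into the spring-loaded feed column

## Robot

A 7-joint arm with a two-finger parallel gripper is mounted at the origin on the work surface. World frame = base frame: x ahead of the robot, y to its left, z up, the work surface at z = 0. Lengths are in mm, angles in rad, forces in N, time in s.
With the tool pointing down it reaches from about 425 to 1025 mm from the base axis. Payload 9.4 kg.
Tool frame: the origin (TCP) lies between the finger pads; the fingertips stand 22 mm ahead of it and the grasp point (between the pads) lies 3 mm ahead of it; z points along the fingers, y is the direction in which the jaws open and shut (so a half turn about z gives the same grasp; the last joint's range is limited). The gripper opens to 85 mm and grips with 20 to 120 N. Pads are 22 mm wide; open, the fingers measure 114 mm over their backs; the gripper's body (76 mm by 85 mm) begins 54 mm behind the grasp point. The pads swing forward as they close: fully open they stand 13 mm farther back than shut.
Start: joints at [1.164, 0.599, -0.003, 1.599, 0.002, 0.943, -0.08], TCP at [234.786, -685.93, 253.275] pointing down, gripper open.
Joint ranges: [-2.57, 2.57], [-0.35, 1.97], [-1.29, 1.29], [0.11, 2.56], [-1.05, 4.19], [0.11, 1.86], [-2.63, 2.63]. Speed limits (rad/s): [2.22, 2.22, 3.01, 3.01, 3.14, 3.14, 3.14].

## Interface

Orientations are given as a unit quaternion [x, y, z, w].
In Python, from cell import * gives the robot as it stands.
- The arm moves only by the tool jog_arm, never from a script. Its argument "rows" is text: rows parted by semicolons, each of 7 numbers parted by spaces: the shift along the tool's x, y, z in mm, then the turn, a rotation vector about the tool's x, y, z in degrees, then the closure, from -1 (fully open) to 1 (shut), so that 0 is half open. A call has 1 to 5 rows; each row is the pose to reach, as a shift and turn from the pose measured when the call began, along the tool's axes at that moment; what a row does not reach only later rows make up. A row lasts 1/10 s, in which the tool goes at most 50 mm and 8.59 degrees, less where a joint would pass 70% of its speed; a pose out of reach is approached as far as the arm can. A call with a gripper value outside its range is refused whole. The fingers move at their own pace and stop on an object; "grip_force" is the grip in N (left out, the last holds). Time passes only in rows, so rows that repeat a pose let the fingers close. It gives the time, the measured TCP pose, the force and the opening at its end, in the units of the state.
- get_state(): the state, without advancing time (a new reading comes with each control period).
- capture(name): name is "scene" or "side" or "wrist"; returns a dict with "color" (400x640x3 uint8, red, green, blue), "vertical_fov" (degrees; the focal length in pixels is half the picture's height over the tangent of half this angle, whatever the lens; pixels are square), "cx", "cy" (the principal point, pixels), "R" (3x3) and "t" (3): a world point X has camera coordinates R X + t. Camera axes: x right, y down, z forward; pixel columns grow to the right and rows downward; lengths in mm; the calibration is good to about 2 mm. A picture is of the moment at which its call begins. There is no depth.
- finish_job(): hands the job in, once; it reports no verdict.
Trained networks look in the newest picture that a camera, given by its name, has taken for a name from the list of things; names that differ only in an ending like _2 or _b are one class to them, and where a whole thing is asked for, a point or a joint stands for the part that bears it (a point fixed in the world has none). Each returns a list of dicts, best first, with "p" (0 to 1); they miss things now and then, are a little off and sometimes report something else, mostly with a low value. They report only what shows in the picture. A call takes as long as a camera call.
- spot_in(target, camera): "rect" ([left, top, right, bottom] in pixels, round what is visible of it).
The state is a dict: "clock": time; "q": joint angles; "joint_vel": joint speeds; "effort": joint torques, N m; "position": TCP position; "orientation": TCP orientation; "wrist_force": force on the tool from outside, world axes, zero at the start; "moment": the same for the moment, N m; "grip_width": finger opening in mm.
Only numpy, scipy, OpenCV 4.12 (cv2) and the standard library are available. Lean on these libraries where they do the work, as an engineer would, in place of code of your own. Each camera call takes 0.05 s, during which the arm holds its last target.

## Task

Load the next brass knob blank (the tall one with the round flange at its foot) into the blue spring-loaded feed column: put it in flange down and press it down against the spring until both steel catches have snapped in over its flange, then let go so that it stays down, upright. Leave the steel blank of the same shape standing where it is.

Things in the scene. Friction and masses are not known exactly. Their poses are not given: they have to be found in the camera images.
- blank_mid (a point): Centre of the brass knob blank, 53 mm above its foot. Solid yellow brass, upright, loose, 106 mm tall, about 0.3 kg: at the foot a round flange of diameter 52 mm, 10 mm thick, above it a plain round post of diameter 22 mm up to the top. Grip the post 20 to 40 mm above this centre (lower, the palm meets its top and the fingers the column). z is up; yaw does not matter. Beside it stands a short brass bush (ring 44 mm wide, 34 mm tall).
- column: Fixed blue feed column; origin on the table under the bore axis, z up. Square bore 72 mm wide with flared lips at +x, -x, 91 mm high. Steel catches at +y, -y on light springs leave 24 mm between them: bevelled tops 96 mm high, flat undersides at 72 mm. The flange spreads them; once its upper face is below 72 mm (blank centre below 115 mm) they snap over it. Base 120 (x) x 200 x 10 mm.
- plunger (a joint): White plunger, 48 (x) by 21 mm, in the bore, which the flange rests on; 0 = up, its top 86 mm above the table; grows downward (m), stop at 0.030. Its spring takes about 4 N to start, then 0.4 N per mm; with the catches, pressing the blank home takes 12 to 20 N. About 0.024 when the blank is latched, so press to 0.027 or so, blank centre 110 to 112 mm above the table, and then let go.
- steel_blank_mid (a point): Centre (53 mm above its foot) of a grey steel piece of the same shape and size as the brass blank. Not to be loaded; leave it standing.

How it is judged:
By the outcome, as a careful person would: the job done as asked, in the order asked, and still so for the second after the job is handed in, with the robot touching nothing.
It also fails if it takes over 37 s, if anything falls off the work surface, if the arm or the gripper's body presses on something with over 40 N, if the wrist force passes 120 N, or if a joint passes its speed limit or range.

## Working session

There is one attempt and no reset: what is moved stays moved. The work goes in short steps, Python scripts to look and compute and a tool call to move; the robot and the scene stay as the last step left them, time stands still between calls to the robot, and variables do not carry over. Pictures are saved under pics/ and viewed, and the job is handed in when it is done.

Besides the shell and the picture viewer there is one more tool, called by a JSON object that holds its "op" and its "data". jog_arm: Moves the arm, as the interface text tells. Its arguments: {"type":"object","properties":{"rows":{"type":"string"},"grip_force":{"type":"number"}},"required":["rows"]}

```bash
mkdir -p pics
cat > h.py <<'E'
from cell import *
import numpy as np, cv2
def snap(cam,name):
    c=capture(cam); cv2.imwrite(f'pics/{name}.png',cv2.cvtColor(c['color'],cv2.COLOR_RGB2BGR)); return c
def f(c): return 200/np.tan(np.radians(c['vertical_fov'])/2)
def ray(c,u,v):
    R=np.array(c['R']);t=np.array(c['t']); o=-R.T@t
    d=R.T@np.array([(u-c['cx'])/f(c),(v-c['cy'])/f(c),1]); return o,d/np.linalg.norm(d)
def atz(c,u,v,z):
    o,d=ray(c,u,v); return o+d*(z-o[2])/d[2]
def proj(c,X):
    p=np.array(c['R'])@np.array(X)+np.array(c['t']); return p[0]/p[2]*f(c)+c['cx'],p[1]/p[2]*f(c)+c['cy']
E
python3 - <<'E'
from h import *
print(get_state())
for n in ("scene","side","wrist"):
    c=snap(n,n+'0'); print(n,c['vertical_fov'],c['cx'],c['cy'],np.round(-np.array(c['R']).T@c['t']))
    for t in ("blank_mid","column","plunger","steel_blank_mid"):
        print(t,[(round(d['p'],2),np.round(d['rect'])) for d in spot_in(t,n)][:3])
E
```

```text
{'clock': 0.0, 'q': array([ 1.16428733,  0.60016299, -0.00257718,  1.60013081,  0.00179135,
        0.94286477, -0.07980748]), 'joint_vel': array([-0.00043111,  0.00097346, -0.00110271, -0.00135545, -0.00029532,
        0.00138982, -0.00014753]), 'effort': array([ 1.90621149e-04, -7.76443076e+01,  1.56573404e+00, -2.58013827e+01,
        1.25118188e-02,  8.86299822e-03,  1.81796099e-05]), 'position': array([ 234.67049284, -685.51546346,  252.38872689]), 'orientation': array([ 9.86427665e-01,  1.64194552e-01, -1.85783357e-04, -7.59416767e-04]), 'wrist_force': array([-0.10184385, -0.1557078 , -0.01025808]), 'moment': array([ 0.02440792, -0.03149515, -0.00145605]), 'grip_width': 85.41376426375815}
scene 52.06256743179622 322.85606422166967 200.58856184994607 [1109.  298.  556.]
blank_mid [(0.83, array([366., 200., 396., 252.]))]
column [(0.57, array([187., 144., 289., 214.]))]
plunger [(0.55, array([222., 154., 243., 172.]))]
steel_blank_mid [(0.76, array([441., 195., 473., 249.]))]
side 48.1299038518962 327.08845097759115 195.6025316350718 [494. 742. 730.]
blank_mid [(0.89, array([296., 223., 327., 267.]))]
column [(0.72, array([319., 111., 367., 182.]))]
plunger [(0.7, array([334., 124., 353., 140.]))]
steel_blank_mid [(0.83, array([334., 283., 357., 333.]))]
wrist 68.4740204569258 321.4850054160541 200.0835547375294 [ 307. -662.  374.]
blank_mid []
column []
plunger []
steel_blank_mid []
```

View pics/scene0.png

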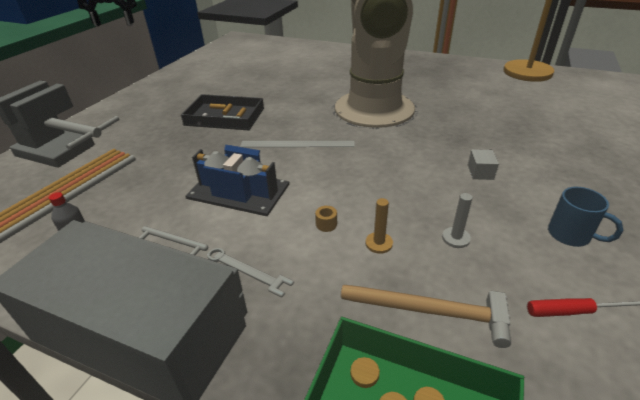

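View pics/side0.png

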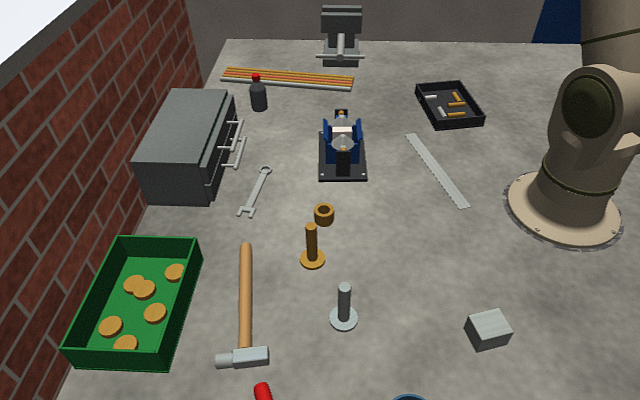

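View pics/wrist0.png

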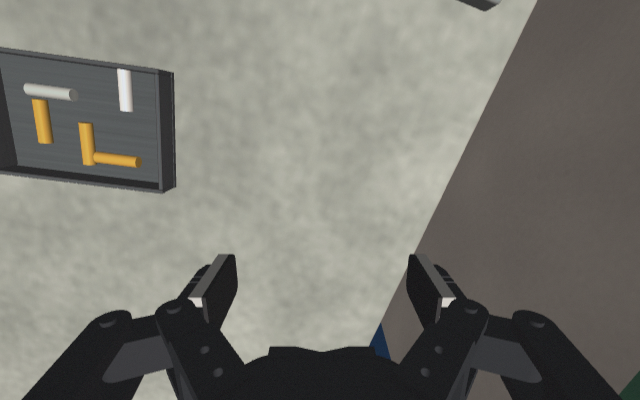

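The scene view shows the brass blank at about (381,225), the steel one at (460,220) and the column at (238,178). In the side view they are at (312,245), (345,305) and (343,150). I'll enlarge these areas to measure them.

Run:
```python
import cv2,numpy as np
s=cv2.imread('pics/scene0.png');d=cv2.imread('pics/side0.png')
a=cv2.resize(s[135:220,180:300],None,fx=6,fy=6,interpolation=cv2.INTER_CUBIC)
cv2.imwrite('pics/c1.png',a)
cv2.imwrite('pics/c2.png',cv2.resize(d[100:190,300:380],None,fx=6,fy=6,interpolation=cv2.INTER_CUBIC))
b=cv2.resize(s[190:260,310:410],None,fx=4,fy=4,interpolation=cv2.INTER_CUBIC)
e=cv2.resize(d[195:275,280:380],(400,280+40),interpolation=cv2.INTER_CUBIC)
b=cv2.copyMakeBorder(b,0,40,0,0,cv2.BORDER_CONSTANT)
cv2.imwrite('pics/c3.png',np.hstack([b,e]))
```

```text
(no output)
```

View pics/c1.png

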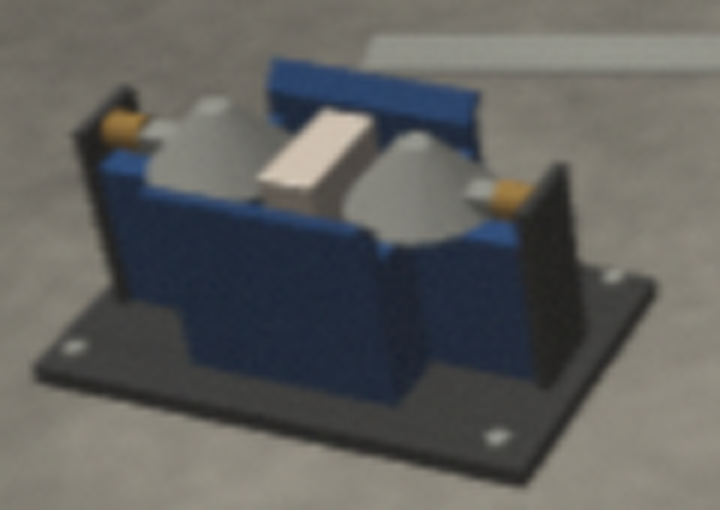

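View pics/c2.png

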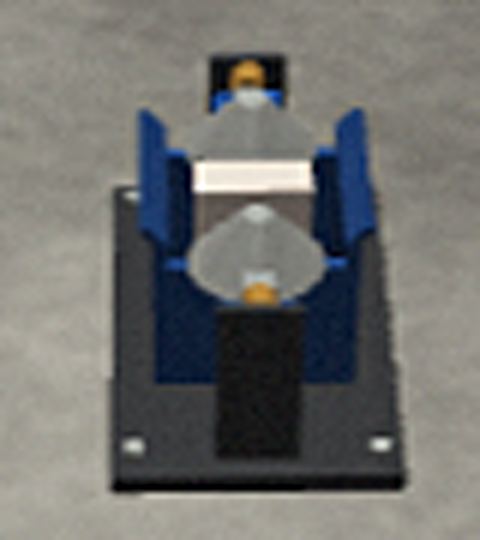

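View pics/c3.png

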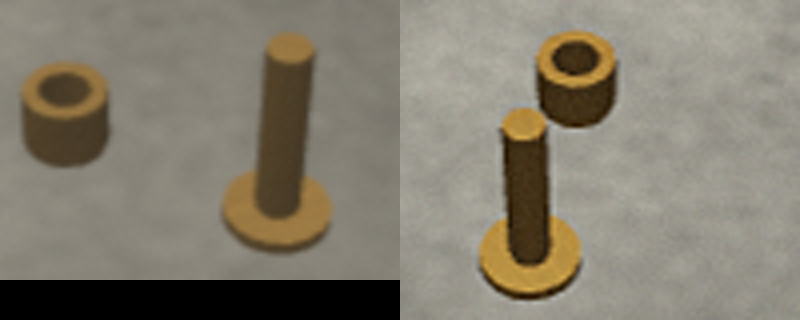

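Run:
```python
from h import *
s=capture("scene");d=capture("side")
def tri(a,b):
    (o1,d1),(o2,d2)=ray(s,*a),ray(d,*b)
    A=np.array([d1,-d2]).T; k=np.linalg.lstsq(A,o2-o1,rcond=None)[0]
    p,q=o1+k[0]*d1,o2+k[1]*d2; return np.round((p+q)/2,1),round(np.linalg.norm(p-q),1)
print('top',tri((382.5,202.2),(310.8,226)))
print(atz(s,382.5,202.2,106),atz(d,310.8,226,106))
print('flange',atz(s,310+277/4,190+208/4,10),atz(d,280+130/4,195+252/4,10))
C1=lambda x,y:(180+x/6,135+y/6)
C2=lambda x,y:(300+x/6,100+y/6)
print('bush',atz(s,310+65/4,190+90/4,34),atz(d,280+177/4,195+58/4,34))
sp=[(330,108),(375,115),(308,188),(258,180)]
dp=[(192,162),(312,162),(312,190),(192,190)]
for p in sp: print('pl s',np.round(atz(s,*C1(*p),86),1))
print(np.mean([atz(s,*C1(*p),86) for p in sp],0))
for p in dp: print('pl d',np.round(atz(d,*C2(*p),86),1))
print(np.mean([atz(d,*C2(*p),86) for p in dp],0))
for p in [(38,366),(525,472),(655,282)]: print('base s',np.round(atz(s,*C1(*p),10),1))
for p in [(112,480),(405,475),(112,187)]: print('base d',np.round(atz(d,*C2(*p),10),1))
print('screws')
for p in [(75,347),(498,437),(613,276)]: print('s',np.round(atz(s,*C1(*p),11),1))
for p in [(133,445),(380,443),(133,196)]: print('d',np.round(atz(d,*C2(*p),11),1))
print('catch tips', tri(C1(415,137),C2(257,212)),tri(C1(213,103),C2(252,96)))
```

```text
top (array([555.2, 173.7, 103.2]), np.float64(1.3))
[559.34432346 174.99233988 106.        ] [554.7536538  175.42292602 106.        ]
flange [559.767292  175.4252091  10.       ] [554.2425635  175.62277485  10.        ]
bush [541.06075454  60.71639108  34.        ] [535.97746277  60.56397304  34.        ]
pl s [ 481.6 -175.5   86. ]
pl s [ 480.1 -157.5   86. ]
pl s [ 529.3 -154.9   86. ]
pl s [ 531.  -174.1   86. ]
[ 505.52468645 -165.50809149   86.        ]
pl d [ 528.2 -174.5   86. ]
pl d [ 478.8 -176.4   86. ]
pl d [ 478.7 -156.8   86. ]
pl d [ 527.5 -155.    86. ]
[ 503.2997578  -165.69654432   86.        ]
base s [ 570.7 -258.7   10. ]
base s [560.9 -62.4  10. ]
base s [445.  -68.9  10. ]
base d [555.9 -61.8  10. ]
base d [438.3 -69.5  10. ]
base d [ 567.9 -261.7   10. ]
screws
s [ 557.3 -251.8   11. ]
s [548.5 -79.6  11. ]
s [448.2 -84.9  11. ]
d [548.6 -82.4  11. ]
d [448.1 -87.6  11. ]
d [ 557.9 -253.7   11. ]
catch tips (array([ 500.6, -127.6,   95.6]), np.float64(0.2)) (array([ 504.5, -208.7,   95.2]), np.float64(1.4))
```

```bash
cat >> h.py <<'E'
from scipy.spatial.transform import Rotation as Ro
def go(x,y,z):
    st=get_state(); r=Ro.from_quat(st['orientation'])
    # also rotvec in tool frame to restore straight down
    X=r.as_matrix()[:,0]; a=np.arctan2(X[1],X[0]); w=Ro.from_euler('z',a)*Ro.from_euler('x',np.pi)
    print('t',round(st['clock'],2),'pos',np.round(st['position'],1),'yaw',round(np.degrees(a),1),'gw',round(st['grip_width'],1),'F',np.round(st['wrist_force'],1))
    print('shift',np.round(r.inv().apply(np.array([x,y,z])-st['position']),1),'turn',np.round(np.degrees((r.inv()*w).as_rotvec()),2))
E
python3 - <<'E'
from h import *
for p in [(400,-500,250),(470,-300,250),(500,-100,250),(557,175,250)]: go(*p)
E
```

```text
t 0.85 pos [ 234.8 -685.9  253.3] yaw 18.9 gw 85.5 F [ 0.4  0.6 -1.1]
shift [ 216.5 -122.4    3.3] turn [-0.  0. -0.]
t 0.85 pos [ 234.8 -685.9  253.3] yaw 18.9 gw 85.5 F [ 0.4  0.6 -1.1]
shift [ 347.5 -288.9    3.3] turn [-0.  0. -0.]
t 0.85 pos [ 234.8 -685.9  253.3] yaw 18.9 gw 85.5 F [ 0.4  0.6 -1.1]
shift [ 440.7 -468.4    3.3] turn [-0.  0. -0.]
t 0.85 pos [ 234.8 -685.9  253.3] yaw 18.9 gw 85.5 F [ 0.4  0.6 -1.1]
shift [ 583.6 -710.2    3.3] turn [-0.  0. -0.]
```

{"op": "jog_arm", "data": {"rows": "43 -24 0 0 0 0 -1; 87 -49 0 0 0 0 -1; 130 -73 0 0 0 0 -1; 173 -98 0 0 0 0 -1; 216 -122 0 0 0 0 -1"}}

```text
clock: 1.35
position: [400.7, -499.0, 253.5]
orientation: [0.986, 0.164, 0.0, 0.0]
wrist_force: [1.3, -0.4, -0.2]
grip_width: 85.5
```

Run:
```python
from h import *
go(470,-300,250);print(get_state()['q'])
```

```text
t 1.35 pos [ 400.7 -499.   253.5] yaw 18.9 gw 85.5 F [ 1.3 -0.4 -0.2]
shift [ 130.  -165.8    3.5] turn [ 0.02 -0.01 -0.  ]
[ 0.81323532  0.49534777 -0.01138246  1.80408365  0.00723048  0.8418221
 -0.44271756]
```

{"op": "jog_arm", "data": {"rows": "26 -33 0 0 0 0 -1; 52 -66 0 0 0 0 -1; 78 -99 0 0 0 0 -1; 104 -132 0 0 0 0 -1; 130 -166 0 0 0 0 -1"}}

```text
clock: 1.85
position: [470.5, -298.3, 253.7]
orientation: [0.986, 0.164, 0.0, 0.0]
wrist_force: [0.8, -0.7, 0.3]
grip_width: 85.6
```

Run:
```python
from h import *
c=snap("wrist","w1"); go(500,-100,250); print(proj(c,(504.5,-165.5,86)), spot_in("plunger","wrist"), spot_in("column","wrist"))
```

```text
t 1.9 pos [ 473.3 -290.6  253.6] yaw 19.3 gw 85.6 F [ 1.4  7.  -0.8]
shift [  88.2 -171.     4.4] turn [-0.16 -0.16  0.  ]
(np.float64(198.2294283174453), np.float64(108.61096431170402)) [{'rect': [187.6, 78.9, 231.5, 139.5], 'p': 0.8}] [{'rect': [101.0, 30.9, 322.0, 178.0], 'p': 0.9}]
```

View pics/w1.png

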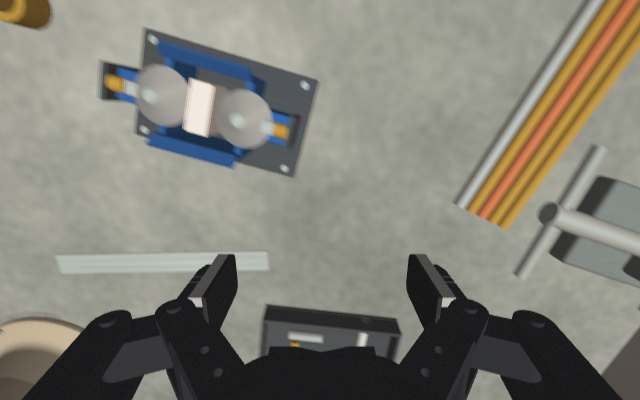

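The wrist view shows the plunger top at about (200,107). My estimate projects to (198,109), so they agree to 1–2 mm. I'll carry on to the brass blank.

{"op": "jog_arm", "data": {"rows": "18 -34 0 0 0 0 -1; 35 -68 0 0 0 0 -1; 53 -103 0 0 0 0 -1; 70 -137 0 0 0 0 -1; 88 -171 0 0 0 0 -1"}}

```text
clock: 2.5
position: [498.3, -106.3, 254.1]
orientation: [0.986, 0.166, 0.001, 0.0]
wrist_force: [0.6, 0.7, 0.1]
grip_width: 85.5
```

Run:
```python
from h import *
go(490,80,230)
```

```text
t 2.5 pos [ 498.3 -106.3  254.1] yaw 19.1 gw 85.5 F [0.6 0.7 0.1]
shift [  53.1 -178.8   24. ] turn [ 0.03 -0.08 -0.  ]
```

{"op": "jog_arm", "data": {"rows": "15 -47 2 0 0 0 -1; 29 -94 4 0 0 0 -1; 44 -141 6 0 0 0 -1; 58 -188 8 0 0 0 -1; 73 -235 10 0 0 0 -1"}}

```text
clock: 3.0
position: [490.8, 140.3, 244.2]
orientation: [0.986, 0.165, 0.001, 0.0]
wrist_force: [0.9, -0.5, -0.1]
grip_width: 85.6
```

{"op": "jog_arm", "data": {"rows": "0 0 0 0 0 0 -1; 0 0 0 0 0 0 -1"}}

```text
clock: 3.2
position: [491.1, 140.7, 244.2]
orientation: [0.986, 0.166, 0.001, 0.001]
wrist_force: [0.8, -0.6, 0.2]
grip_width: 85.6
```

Run:
```python
from h import *
c=snap("wrist","w2"); go(557,175,190); print(proj(c,(557,175.3,106)),proj(c,(557,175.3,10)), spot_in("blank_mid","wrist"))
```

```text
t 3.25 pos [491.1 139.2 244.2] yaw 18.9 gw 85.5 F [0.7 0.5 0.1]
shift [ 73.8 -12.6  54.3] turn [ 0.11 -0.11 -0.  ]
(np.float64(307.21187266197364), np.float64(111.06528483288753)) (np.float64(310.93952122586325), np.float64(110.18411378723114)) [{'rect': [293.6, 87.0, 331.9, 133.6], 'p': 0.96}]
```

View pics/w2.png

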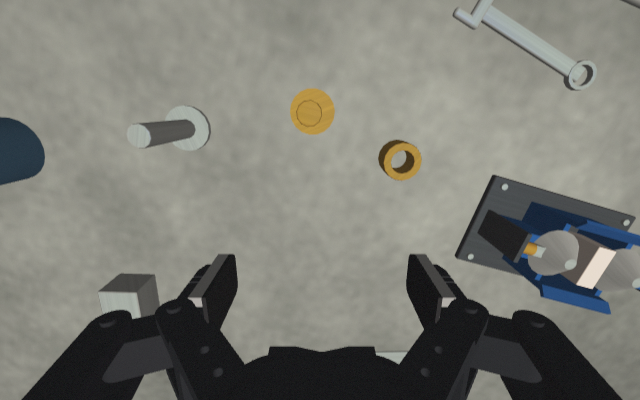

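Run:
```python
from h import *
c=capture("wrist"); print(atz(c,309,112.5,106),atz(c,312.5,111,10)); go(556,174,170); go(556,174,88)
```

```text
[556.53577852 171.00334618 106.        ] [556.85999509 170.74446016  10.        ]
t 3.35 pos [491.1 138.2 244.3] yaw 18.8 gw 85.6 F [ 0.  -0.   0.1]
shift [ 72.8 -13.1  74.4] turn [ 0.11 -0.1  -0.  ]
t 3.35 pos [491.1 138.2 244.3] yaw 18.8 gw 85.6 F [ 0.  -0.   0.1]
shift [ 72.7 -13.2 156.4] turn [ 0.11 -0.1  -0.  ]
```

{"op": "jog_arm", "data": {"rows": "25 -4 20 0 0 0 -1; 50 -9 45 0 0 0 -1; 73 -13 74 0 0 0 -1; 73 -13 74 0 0 0 -1; 73 -13 74 0 0 0 -1"}}

```text
clock: 3.85
position: [556.1, 172.1, 169.7]
orientation: [0.987, 0.162, 0.0, 0.001]
wrist_force: [-1.1, -0.7, 0.2]
grip_width: 85.4
```

Run:
```python
from h import *
c=snap("wrist","w3"); go(556,174,88); print(proj(c,(556,174,106)))
```

```text
t 3.9 pos [556.  172.2 170.6] yaw 18.7 gw 85.4 F [ 0.6  0.  -0.1]
shift [ 0.5 -1.9 82.6] turn [ 0.14 -0.05 -0.  ]
(np.float64(317.5056484206165), np.float64(225.01234413778144))
```

View pics/w3.png

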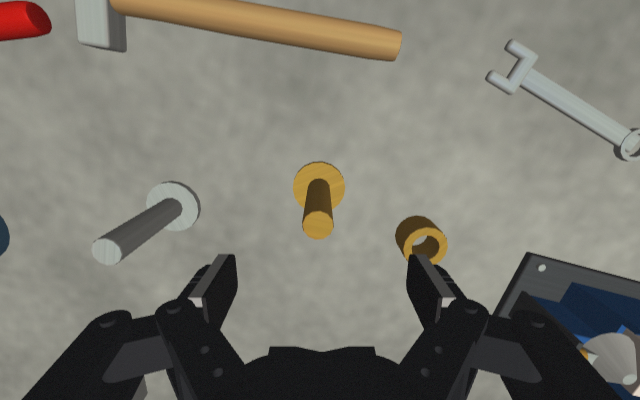

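The post top is at (318,226) and I predicted (317.5,225), so it matches. I'll descend and grip.

{"op": "jog_arm", "data": {"rows": "0 -1 25 0 0 0 -1; 0 -2 50 0 0 0 -1; 0 -2 70 0 0 0 -1; 0 -2 83 0 0 0 -1; 0 -2 83 0 0 0 -1", "grip_force": 80}}

```text
clock: 4.4
position: [554.9, 173.0, 87.3]
orientation: [0.987, 0.162, -0.0, 0.001]
wrist_force: [-0.5, 0.1, 0.1]
grip_width: 85.0
```

{"op": "jog_arm", "data": {"rows": "0 0 0 0 0 0 0; 0 0 0 0 0 0 0.4; 0 0 0 0 0 0 1; 0 0 0 0 0 0 1; 0 0 0 0 0 0 1", "grip_force": 80}}

```text
clock: 4.9
position: [555.2, 173.3, 87.9]
orientation: [0.987, 0.162, 0.0, 0.001]
wrist_force: [-0.3, 0.4, 5.6]
grip_width: 20.6
```

Run:
```python
from h import *
c=snap("wrist","w4"); go(556,174,250)
```

```text
t 4.95 pos [555.2 173.3  87.9] yaw 18.7 gw 20.2 F [-0.8  0.   6. ]
shift [   1.     0.  -162.1] turn [ 0.15 -0.03 -0.  ]
```

View pics/w4.png

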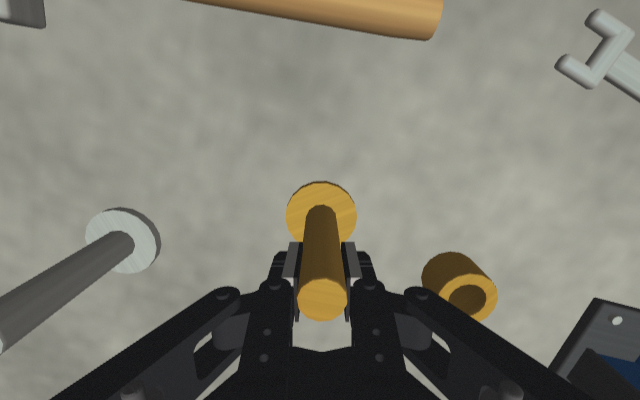

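Gripped. Now lift.

{"op": "jog_arm", "data": {"rows": "0 0 -15 0 0 0 1; 0 0 -45 0 0 0 1; 0 0 -90 0 0 0 1; 0 0 -130 0 0 0 1; 0 0 -152 0 0 0 1"}}

```text
clock: 5.45
position: [555.5, 173.8, 242.8]
orientation: [0.987, 0.162, 0.002, 0.001]
wrist_force: [0.5, 0.3, -3.9]
grip_width: 20.5
```

```bash
python3 - <<'E'
from h import *
c=snap("side","s5");c=snap("wrist","w5"); go(504.5,-165.5,240)
E
python3 -c "
import cv2,numpy as np
cv2.imwrite('pics/m5.png',np.vstack([cv2.resize(cv2.imread('pics/s5.png')[80:320,150:550],(480,288)),cv2.resize(cv2.imread('pics/w5.png'),(480,300))]))"
```

```text
t 5.55 pos [556.1 174.1 242.8] yaw 18.6 gw 20.1 F [ 0.1  0.5 -3.8]
shift [-157.5  305.2    2.7] turn [ 0.14 -0.33 -0.  ]
```

View pics/m5.png

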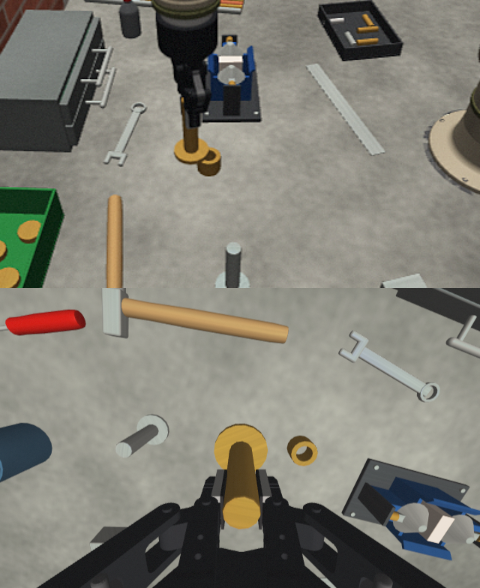

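{"op": "jog_arm", "data": {"rows": "-10 20 0 0 0 0 1; -28 54 0 0 0 0 1; -48 93 0 0 0 0 1; -68 132 0 0 0 0 1; -88 171 0 0 0 0 1"}}

```text
clock: 6.05
position: [526.0, -17.7, 240.9]
orientation: [0.987, 0.162, 0.002, 0.001]
wrist_force: [0.4, -1.4, -3.2]
grip_width: 20.1
```

Run:
```python
from h import *
go(504.5,-165.5,230)
```

```text
t 6.05 pos [526.  -17.7 240.9] yaw 18.7 gw 20.1 F [ 0.4 -1.4 -3.2]
shift [-67.7 133.1  10.9] turn [ 0.1  -0.17 -0.  ]
```

{"op": "jog_arm", "data": {"rows": "-20 39 3 0 0 0 1; -40 78 6 0 0 0 1; -56 110 9 0 0 0 1; -68 133 11 0 0 0 1; -68 133 11 0 0 0 1"}}

```text
clock: 6.55
position: [501.9, -169.6, 227.8]
orientation: [0.987, 0.159, -0.0, 0.001]
wrist_force: [-0.2, 0.2, -3.7]
grip_width: 20.5
```

{"op": "jog_arm", "data": {"rows": "0 0 0 0 0 0 1; 0 0 0 0 0 0 1"}}

```text
clock: 6.75
position: [501.2, -169.1, 226.6]
orientation: [0.987, 0.159, -0.001, 0.0]
wrist_force: [-0.4, 0.3, -4.0]
grip_width: 20.2
```

Run:
```python
from h import *
c=snap("scene","a6");d=snap("side","b6"); go(504.5,-165.5,195)
for n,k in ((c,'scene'),(d,'side')):
  p=get_state()['position']; print(k,'flange exp',proj(n,(p[0],p[1],p[2]-78)),'at col',proj(n,(504.5,-165.5,p[2]-78)),'plunger',proj(n,(504.5,-165.5,86)))
a=cv2.imread('pics/a6.png')[70:220,150:330];b=cv2.imread('pics/b6.png')[40:190,260:440]
cv2.imwrite('pics/m6.png',np.hstack([cv2.resize(x,None,fx=2.2*2,fy=4.4,interpolation=cv2.INTER_CUBIC)[:, :790//2+395] for x in (a,)]));cv2.imwrite('pics/m6b.png',cv2.resize(b,None,fx=4,fy=4,interpolation=cv2.INTER_CUBIC))
```

```text
t 6.85 pos [ 501.9 -168.5  227.3] yaw 18.4 gw 20.5 F [ 0.8  0.8 -3.2]
shift [ 3.5 -2.1 32.3] turn [0.04 0.1  0.  ]
scene flange exp (np.float64(227.76020096508108), np.float64(132.07876814278762)) at col (np.float64(228.3342549371139), np.float64(132.9204015301637)) plunger (np.float64(233.32875522107622), np.float64(159.25167067060295))
side flange exp (np.float64(343.0815233066637), np.float64(106.5718022982997)) at col (np.float64(341.95493877038894), np.float64(107.24978720055701)) plunger (np.float64(341.50746927040325), np.float64(129.35417889939436))
```

View pics/m6b.png

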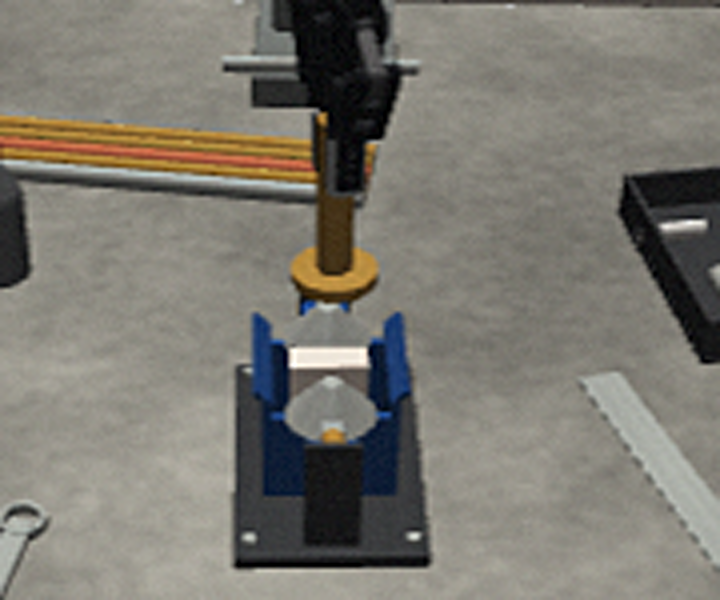

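```bash
python3 -c "
import cv2
cv2.imwrite('pics/m6.png',cv2.resize(cv2.imread('pics/a6.png')[70:220,150:330],None,fx=4,fy=4,interpolation=cv2.INTER_CUBIC))"
```

```text
(no output)
```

View pics/m6.png

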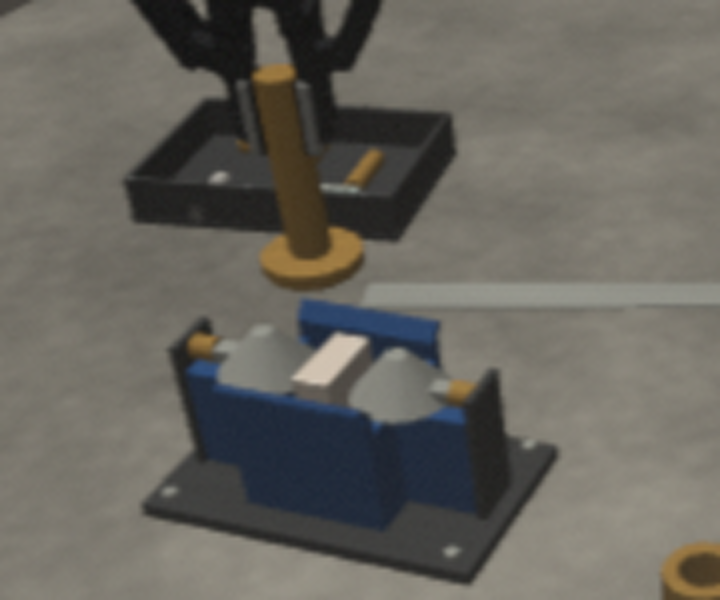

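The flange is centred over the column, needing about +1.5 mm in x (tolerance is ±10 mm). I'll descend.

{"op": "jog_arm", "data": {"rows": "1 0 15 0 0 0 1; 2 0 28 0 0 0 1; 2 0 37 0 0 0 1; 2 0 42 0 0 0 1; 2 0 45 0 0 0 1", "grip_force": 110}}

```text
clock: 7.35
position: [503.6, -167.8, 181.7]
orientation: [0.987, 0.16, -0.001, 0.0]
wrist_force: [-0.9, 0.2, -3.6]
grip_width: 19.7
```

Run:
```python
from h import *
c=snap("scene","a7");d=snap("side","b7"); go(503.5,-167.5,146)
a=cv2.imread('pics/a7.png')[90:220,170:300];b=cv2.imread('pics/b7.png')[60:190,280:410]
cv2.imwrite('pics/m7.png',np.hstack([cv2.resize(x,(400,400),interpolation=cv2.INTER_CUBIC) for x in (a,b)]))
```

```text
t 7.45 pos [ 503.7 -167.9  182. ] yaw 18.4 gw 19.7 F [-0.2 -0.1 -3.1]
shift [ 0.  -0.5 36. ] turn [0.03 0.12 0.  ]
```

View pics/m7.png

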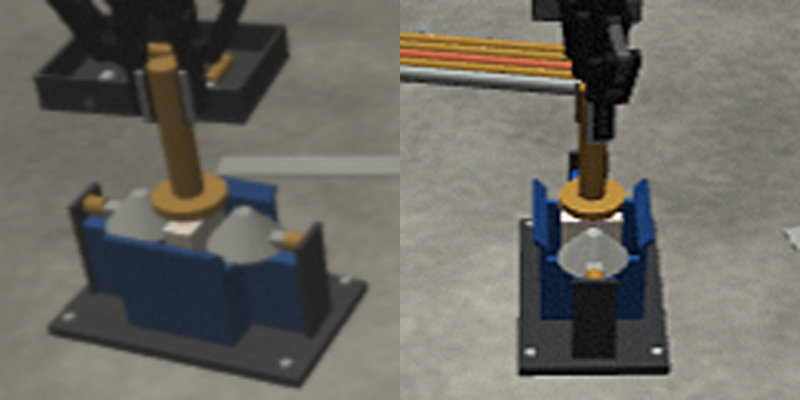

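{"op": "jog_arm", "data": {"rows": "0 0 4 0 0 0 1; 0 0 8 0 0 0 1; 0 0 12 0 0 0 1; 0 0 15 0 0 0 1; 0 0 18 0 0 0 1"}}

```text
clock: 7.95
position: [504.1, -168.1, 164.6]
orientation: [0.987, 0.16, -0.0, 0.001]
wrist_force: [-2.2, 0.6, 10.8]
grip_width: 19.8
```

Run:
```python
from h import *
d=snap("side","b8"); c=snap("scene","a8"); go(503.5,-168,146)
a=cv2.imread('pics/a8.png')[90:220,170:300];b=cv2.imread('pics/b8.png')[60:190,280:410]
cv2.imwrite('pics/m8.png',np.hstack([cv2.resize(x,(400,400),interpolation=cv2.INTER_CUBIC) for x in (a,b)]))
```

```text
t 8.05 pos [ 504.  -168.   164.3] yaw 18.4 gw 20.3 F [-1.4 -0.2  4.6]
shift [-0.4 -0.2 18.3] turn [0.06 0.07 0.  ]
```

View pics/m8.png

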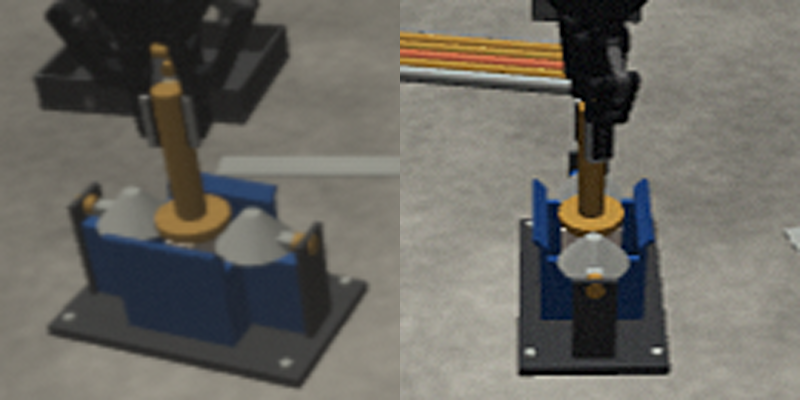

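The catches are spreading evenly. I'll press on.

{"op": "jog_arm", "data": {"rows": "0 0 4 0 0 0 1; 0 0 8 0 0 0 1; 0 0 12 0 0 0 1; 0 0 15 0 0 0 1; 0 0 18 0 0 0 1"}}

```text
clock: 8.55
position: [504.1, -168.1, 147.0]
orientation: [0.987, 0.16, -0.0, 0.001]
wrist_force: [-2.4, 1.2, 11.0]
grip_width: 19.7
```

{"op": "jog_arm", "data": {"rows": "0 0 1 0 0 0 1; 0 0 1 0 0 0 1"}}

```text
clock: 8.75
position: [504.1, -168.0, 146.7]
orientation: [0.987, 0.16, 0.0, 0.001]
wrist_force: [-3.2, 0.7, 11.3]
grip_width: 20.0
```

Run:
```python
from h import *
d=snap("side","b9"); c=snap("scene","a9"); go(503.5,-168,146)
a=cv2.imread('pics/a9.png')[90:220,170:300];b=cv2.imread('pics/b9.png')[60:190,280:410]
cv2.imwrite('pics/m9.png',np.hstack([cv2.resize(x,(400,400),interpolation=cv2.INTER_CUBIC) for x in (a,b)]))
```

```text
t 8.85 pos [ 504.1 -168.1  146.8] yaw 18.4 gw 19.8 F [-3.4  1.1 10.9]
shift [-0.6 -0.3  0.8] turn [0.1  0.01 0.  ]
```

View pics/m9.png

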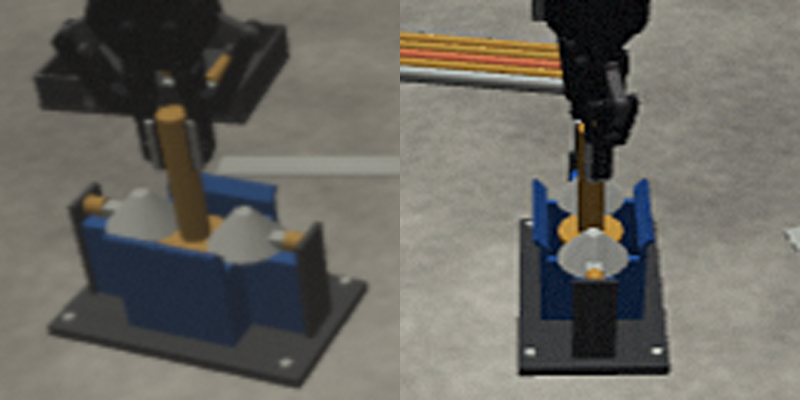

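Both catches have sprung back. I'll ease up to check the latch holds.

{"op": "jog_arm", "data": {"rows": "0 0 -1 0 0 0 1; 0 0 -2 0 0 0 1; 0 0 -3 0 0 0 1; 0 0 -4 0 0 0 1; 0 0 -4 0 0 0 1"}}

```text
clock: 9.35
position: [503.9, -167.9, 150.1]
orientation: [0.987, 0.16, -0.0, 0.001]
wrist_force: [0.0, 0.1, -12.5]
grip_width: 19.9
```

The catches now pull down on the tool (Fz −12.5 N), so the blank is latched. I'll relax 1 mm and release.

{"op": "jog_arm", "data": {"rows": "0 0 1 0 0 0 1; 0 0 1 0 0 0 0.5; 0 0 1 0 0 0 0; 0 0 1 0 0 0 -0.5; 0 0 1 0 0 0 -1"}}

```text
clock: 9.85
position: [504.2, -168.0, 149.2]
orientation: [0.987, 0.16, -0.0, 0.001]
wrist_force: [-0.6, 0.1, 0.4]
grip_width: 64.0
```

{"op": "jog_arm", "data": {"rows": "0 0 0 0 0 0 -1; 0 0 0 0 0 0 -1; 0 0 -10 0 0 0 -1; 0 0 -30 0 0 0 -1; 0 0 -55 0 0 0 -1"}}

```text
clock: 10.35
position: [503.8, -167.8, 204.8]
orientation: [0.987, 0.16, -0.001, 0.0]
wrist_force: [0.1, -0.7, 0.1]
grip_width: 85.2
```

{"op": "jog_arm", "data": {"rows": "0 0 -30 0 0 0 -1; 0 0 -60 0 0 0 -1; -30 0 -80 0 0 0 -1; -60 0 -80 0 0 0 -1; -60 0 -80 0 0 0 -1"}}

```text
clock: 10.85
position: [443.4, -188.0, 286.2]
orientation: [0.987, 0.159, -0.001, 0.001]
wrist_force: [0.0, -0.4, -0.2]
grip_width: 85.4
```

Run:
```python
from h import *
d=snap("side","b10"); c=snap("scene","a10"); w=snap("wrist","w10"); go(503.5,-168,146)
for n,k in((c,'scene'),(d,'side')): print(k,'top exp',proj(n,(503.9,-168,61.5+106)))
a=cv2.imread('pics/a10.png')[60:260,150:490];b=cv2.imread('pics/b10.png')[60:190,280:410]
cv2.imwrite('pics/m10.png',np.hstack([cv2.resize(x,s,interpolation=cv2.INTER_CUBIC) for x,s in ((cv2.imread('pics/a10.png')[90:220,170:300],(400,400)),(b,(400,400)))]))
```

```text
t 11.0 pos [ 447.4 -186.6  285.5] yaw 18.4 gw 85.3 F [ 0.6 -0.2 -0.2]
shift [ 5.920e+01 -1.000e-01  1.394e+02] turn [0.07 0.04 0.  ]
scene top exp (np.float64(225.90442373041066), np.float64(124.52839436772831))
side top exp (np.float64(342.37146767701864), np.float64(99.96643469031758))
```

View pics/m10.png

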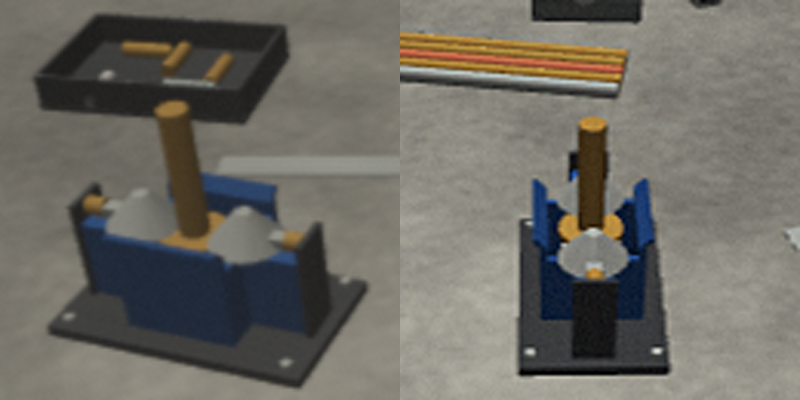

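View pics/a10.png

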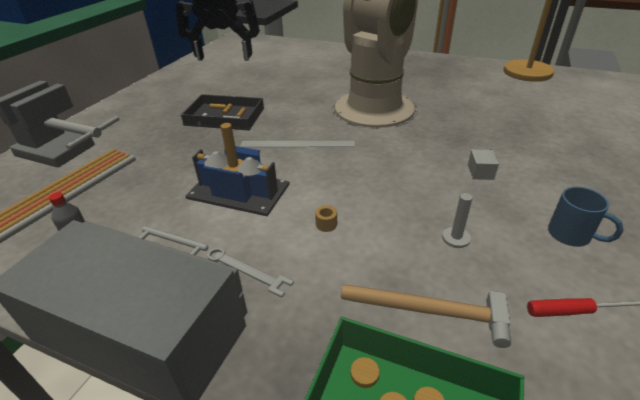

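The blank is latched and upright: its top is at (225.9,124.8) in the scene view and (342.7,100.3) in the side view, and I expected (225.9,124.5) and (342.4,100.0). The steel blank is still standing at (458,220).

```bash
python3 -c "
from cell import *
print(finish_job())"
```

```text
the job is handed in; nothing more can be done
None
```

The brass blank is loaded in the feed column, flange down and latched under both catches. I handed the job in at about 11 s, against the 37 s limit.

- **Pressing:** I gripped the post about 32 mm above its centre, lowered it into the bore and pressed until the blank's centre was about 112 mm above the table. Both catches could be seen springing back over the flange. The pressing force then was about 15 N.
- **Latch check:** Pulling up lightly on the blank met 12.5 N of resistance, so the catches were holding it.
- **After release:** With the gripper open and clear, the top of the post was within 0.5 pixel of where a latched, upright blank should be, in both fixed cameras. The wrist force read about zero.
- **Other objects:** The steel blank and the bush are still standing where they were.

The two fixed cameras disagreed by about 5 mm in x on the blank's position. I settled it with the wrist camera before gripping. No check failed.

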